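# Knock the pin home and hold the scope bracket over its fixture

### The arm

A 6-joint arm with a two-finger parallel gripper is mounted at the origin on the work surface. World frame = base frame: x ahead of the robot, y to its left, z up, the work surface at z = 0. Lengths are in m, angles in degrees, forces in N, time in s.
With the tool pointing down it reaches from about 0.3 to 0.75 m from the base axis. Payload 8.5 kg.
Tool frame: the origin (TCP) lies midway between the tips of the shut fingers; the grasp point (between the pads) lies env.tcp_to_grasp behind it (env.tcp_to_grasp is the distance from the TCP to the grasp point, in m); z points along the fingers, y is the line along which they close (so a half turn about z gives the same grasp; the last joint's range is limited). The gripper opens to 85 mm and grips with 20 to 120 N. Pads are 22 mm wide; open, the fingers measure 114 mm over their backs; the gripper's body (76 mm by 85 mm) begins 54 mm behind the grasp point. The pads swing forward as they close: fully open they stand 13 mm farther back than shut.
Start: joints at [-12.336, 21.807, 74.336, -0, 83.858, -12.336], TCP at [0.55, 0, 0.197] pointing down, gripper open.
Joint ranges: [-178.18, 178.18], [-50.72, 133.34], [12.68, 142.11], [-81.47, 261.47], [9.98, 163.14], [-165.26, 165.26]. Speed limits (degrees/s): [136.94, 136.94, 180, 180, 180, 180].

### API

Orientations are given as a 3x3 rotation matrix whose columns are the frame's x, y, z axes.
In Python, from rig import observe, optics, job, env gives the robot as it stands. The module is installed in compiled form; this text tells all that it offers.
- The arm moves only by the shell command python3 -m jog 'ROWS' [FORCE]. ROWS is JSON, a list of rows, each a list of 7 numbers: the turn, a rotation vector about the tool's x, y, z in rad, then the shift along the tool's x, y, z in m, then the opening in per cent of the stroke, from 0 (shut) to 100 (fully open). A call has 1 to 10 rows; each row shifts and turns the commanded pose from where the row before left it, along the tool's axes as they then stand; what a row does not reach is not made up. A row lasts 1/8 s, in which the tool goes at most 62.5 mm and 10.7 degrees, less where a joint would pass 70% of its speed; a pose out of reach is approached as far as the arm can. A call is refused whole if a number of a shift passes 0.0625 or a number of a turn 0.188, either way. A call with a gripper value outside its range is refused whole. The fingers move at their own pace and stop on an object; FORCE is the grip in N (left out, the last holds). Time passes only in rows, so rows that do not move let the fingers close. It gives the time, the measured TCP pose, the force, the opening and the grip force at its end, in the units of the state.
- observe(): the state, without advancing time (a new reading comes with each control period).
- optics.get_image(name): name is "scene" or "side" or "wrist"; returns a dict with "pixels" (400x640x3 uint8, red, green, blue), "mtx" (3x3 intrinsics, pixels), "rvec" (rotation vector, rad) and "tvec" (3), from world to camera coordinates, as OpenCV has them. Camera axes: x right, y down, z forward; pixel columns grow to the right and rows downward; lengths in m; the calibration is good to about 2 mm. The wrist camera is an equidistant fisheye: a pixel r from the principal point sees the ray r / f radians off the axis. A picture is of the moment at which its call begins. There is no depth.
- job.close_job(): hands the job in; it is judged then, once.
The state is a dict: "time_s": time; "q": joint angles; "qvel": joint speeds; "joint_efforts": joint torques, N m; "position": TCP position; "tool_rot": TCP orientation; "ft_force": force on the tool from outside, world axes, zero at the start; "wrist_torque": the same for the moment, N m; "grip_width": finger opening in m; "gripper_force": force on a finger pad.
Only numpy, scipy, OpenCV 4.12 (cv2) and the standard library are available. Lean on these libraries where they do the work, as an engineer would, in place of code of your own. Each camera call takes 0.05 s, during which the arm holds its last target. There are 200 camera calls.

### The job

Use the orange mallet to knock the red sprung pin of the assembly fixture fully down, then stand the mallet back on the bench, let go of it, and pick up the blue cast bracket by its balance point (the yellow band). Finish still holding it, level and steady, about 6 cm clear above the top of the fixture's spigot, with its ring centred over the spigot and its foot over the saddle block. Keep the gripper and the bracket from touching the fixture or its pin, and leave the other things on the bench where they are.

Things in the scene. Friction and masses are not known exactly. Their poses are not given: they have to be found in the camera images.
- fixture: fixed to the bench: dark steel plate 260 (x) x 90 x 12 mm with, along its x axis: at -95 mm a steel spigot (32 mm across, top at 50 mm) on an aluminium shoulder 60 mm across (top at 30 mm); at +15 mm a brass boss (30 mm across, top at 30 mm) with the red pin; at +95 mm an aluminium saddle block 40 x 60 mm (top at 30 mm). Origin: centre of the underside, at bench height; z up.
- pin (a joint): how far the red pin is driven down, in m: 0 = fully up, 0.018 = fully down on its stop. It starts 0 to 5 mm down. It is sprung but stiff in its guide: it takes 5 to 8 N to move it and it stays where it is left.
- pin_top (a point): centre of the top face of the red pin cap (18 mm across): 51 mm above the bench when fully up, 33 mm (3 mm above its brass boss) when fully down.
- spigot_top (a point): centre of the top face of the spigot, 50 mm above the bench; axes as the fixture's.
- saddle_top (a point): centre of the top face of the saddle block, 30 mm above the bench, 190 mm from the spigot.
- bracket: loose blue cast bracket, 0.35 to 0.6 kg, lying flat: heavy ring (outside 68 mm, bore 36 mm, 30 mm high); straight bar 14 mm wide (y), 10 to 32 mm above the underside; small foot (34 x 52 mm, 14 mm thick) centred 190 mm from the ring's centre. Origin: level with the underside, below the balance point: on the bar, at the 12 mm wide yellow band, 64 mm from the ring's centre; z up, x from ring to foot.
- ring_centre (a point): centre of the ring, level with the bracket's underside (64 mm from the bracket's origin along -x).
- foot_centre (a point): centre of the foot's underside (126 mm from the bracket's origin along +x).
- mallet: loose mallet, 0.2 to 0.4 kg, standing on a striking face: upright round head, orange with white faces, 40 mm across, 95 mm high; black handle (16 mm thick, rubber grip 19 mm) sticking out level along +x to 168 mm from the head's axis, its own axis 36 mm above the lower face. The head above the handle is free to grip. Origin: centre of the lower striking face; z up.
- tape_roll: bystander: roll of copper-brown tape lying flat, 76 mm across, 22 mm high; origin under its centre.
- mouse: bystander: black computer mouse 105 x 58 x 30 mm; origin under its centre.
- board: bystander: circuit board on a white card, 80 x 100 x 12 mm; origin under its centre.
- jar: bystander: small amber jar 50 mm across, 50 mm high; origin under its centre.
- screwdriver: bystander: screwdriver 170 mm long, lying down; origin under it.
- spool: bystander: blue spool of solder standing on its end, 56 mm across, 40 mm high; origin under its centre.

How it is judged (in metres and radians):
On the way, in this order (a step that is already met when the one before it is completed fails the run):
1. the red pin is fully down, under the mallet's face (value of joint pin above 0.016 m and distance between mallet and pin_top below 0.025 m), for 0.05 s.
2. the mallet stands on the bench again and is let go (height (world z) of mallet below 0.006 m and angle between mallet's own z axis and vertical below 0.1 rad and contact force between the fingers and mallet below 0.1 N and linear speed of mallet below 0.03 m/s), for 0.3 s.
3. the bracket is lifted off the bench by its balance point (height (world z) of bracket above 0.025 m and angle between bracket's own z axis and vertical below 0.2 rad and x of the grasp point in the frame of bracket between -0.022 and 0.022 m), for 0.2 s.
At the end, for the whole second after the job is handed in: Pin within 2 mm of fully down; mallet upright on the bench, let go; bracket held within 22 mm of its balance point, still, level within 4.5 degrees, 30 to 100 mm above the spigot's top, touching nothing else, ring within 15 mm of the spigot's axis, foot within 18 mm of the saddle's centre (all of step 2 and value of joint pin above 0.016 m and z of bracket in the frame of spigot_top between 0.03 and 0.1 m and horizontal distance between ring_centre and spigot_top below 0.015 m and horizontal distance between foot_centre and saddle_top below 0.018 m and angle between bracket's own z axis and vertical below 0.08 rad and x of the grasp point in the frame of bracket between -0.022 and 0.022 m and contact force between the fingers and bracket above 1 N and contact force between bracket and fixture below 0.1 N and contact force between bracket and mallet below 0.1 N and linear speed of bracket below 0.02 m/s and angular speed of bracket below 0.1 rad/s); the arm keeps its last pose, push and grip.
It fails at once if the gripper touches the fixture or its pin (contact force between the fingers and fixture above 1 N).
It fails at once if the bracket touches the fixture or its pin (contact force between bracket and fixture above 1 N).
It fails at once if another thing on the bench is pushed out of place (distance of any of tape_roll, mouse, board, jar, screwdriver, spool from where it was at the start of the episode above 0.025 m).
It also fails if it takes over 56 s, if anything falls off the work surface, if the arm or the gripper's body presses on something with over 40 N, if the wrist force passes 120 N, or if a joint passes its speed limit or range.

## Working session

There is one attempt and no reset: what is moved stays moved. The work goes in short steps, Python scripts to look and compute and a shell command to move; the robot and the scene stay as the last step left them, time stands still between calls to the robot, and variables do not carry over. Pictures are saved under pics/ and viewed, at most 10 in all, crops included, and the job is handed in when it is done.

```bash
mkdir -p pics
cat > h.py <<'E'
import numpy as np, cv2
from rig import observe, optics, job, env
def snap(name, fn):
    d=optics.get_image(name); np.savez('pics/'+fn+'.npz',**{k:np.asarray(v) for k,v in d.items()})
    cv2.imwrite('pics/'+fn+'.png',d['pixels'][:,:,::-1]); return d
def load(fn): return np.load('pics/'+fn+'.npz')
def ray(d,u,v,fish=False):
    K=d['mtx']; R=cv2.Rodrigues(np.array(d['rvec'],float))[0]; t=np.array(d['tvec'],float).ravel()
    x=(u-K[0,2])/K[0,0]; y=(v-K[1,2])/K[1,1]
    if fish:
        r=np.hypot(x,y); s=np.sin(r)/max(r,1e-9); c=np.array([x*s,y*s,np.cos(r)])
    else: c=np.array([x,y,1.])
    return -R.T@t, R.T@c
def at(d,u,v,z,fish=False):
    o,r=ray(d,u,v,fish); return o+r*(z-o[2])/r[2]
def proj(d,P):
    R=cv2.Rodrigues(np.array(d['rvec'],float))[0]; p=R@np.array(P,float)+np.array(d['tvec'],float).ravel()
    K=d['mtx']; q=K@(p/p[2]); return q[:2]
E
python3 - <<'E'
from h import *
for n in ['scene','side','wrist']:
    d=snap(n,n+'0'); print(n,d['mtx'].tolist() if hasattr(d['mtx'],'tolist') else d['mtx'],ray(d,320,200)[0])
s=observe(); print(s); print(env.tcp_to_grasp)
a=[cv2.imread('pics/%s0.png'%n) for n in ['scene','side','wrist']]
E
```

```text
scene [[480.1554075945063, 0.0, 318.32056979552686], [0.0, 480.1554075945063, 197.25924859008072], [0.0, 0.0, 1.0]] [1.06425615 0.8997582  1.0800742 ]
side [[465.438404560912, 0.0, 318.4319514726725], [0.0, 465.438404560912, 201.4227914436058], [0.0, 0.0, 1.0]] [-0.00335612 -0.65187265  1.06035479]
wrist [[309.70691628693146, 0.0, 320.5176033105864], [0.0, 309.70691628693146, 197.77349412561946], [0.0, 0.0, 1.0]] [0.54925438 0.08114026 0.37328538]
{'time_s': 0.15, 'q': array([-1.23361522e+01,  2.18324218e+01,  7.43700769e+01,  8.90928475e-04,
        8.38547363e+01, -1.23376433e+01]), 'qvel': array([-0.0515877 , -0.07304605, -0.19027595,  0.03537106,  0.05017462,
       -0.04387239]), 'joint_efforts': array([ 1.94521621e-03, -4.48624384e+01, -2.31344014e+01, -1.86937300e-04,
        3.77541786e-03, -1.65174959e-05]), 'position': array([5.49774079e-01, 4.81370816e-05, 1.96178487e-01]), 'tool_rot': array([[-2.42408469e-05,  9.99999527e-01, -9.72571923e-04],
       [ 9.99999974e-01,  2.44631135e-05,  2.28523584e-04],
       [ 2.28547268e-04, -9.72566357e-04, -9.99999501e-01]]), 'ft_force': array([ 0.38454027, -1.24542329,  0.14632754]), 'wrist_torque': array([-0.00723487,  0.06990793,  0.0419792 ]), 'gripper_force': 0.0, 'grip_width': 0.08550204514352332}
0.0187
```

View pics/scene0.png

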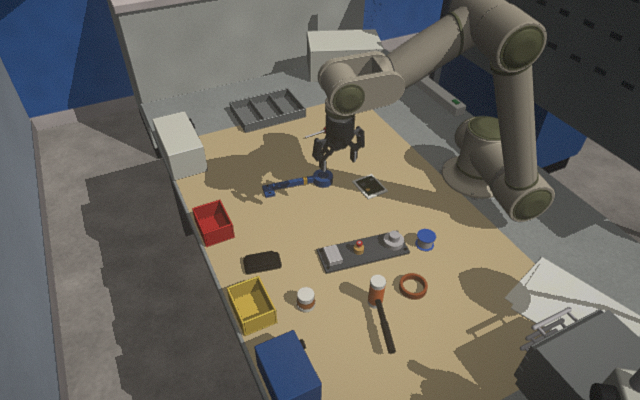

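View pics/wrist0.png

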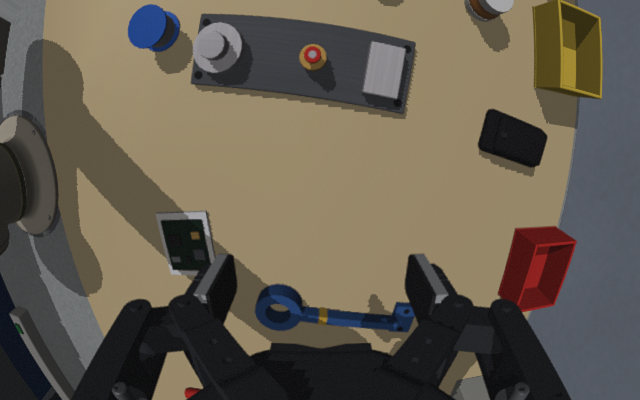

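The scene view shows the fixture around (363,250), with the mallet head at (377,290) and its handle running to (391,350). The bracket is at (295,185). The wrist view shows the fixture with its spigot at (212,42), pin at (312,55) and saddle at (384,68), and the bracket ring at (279,307) with the band at (322,316). Next I'll enlarge both for reading.

Run:
```python
from h import *
a=cv2.imread('pics/scene0.png')[205:365,290:450]
cv2.imwrite('pics/c1.png',cv2.resize(a,(592,592),interpolation=cv2.INTER_CUBIC))
s=cv2.imread('pics/side0.png')
d=load('side0'); print(proj(d,[.55,.3,0]),proj(d,[.55,.05,0]))
cv2.imwrite('pics/side0b.png',s)
```

```text
[240.51860116 154.66399546] [291.3243047  198.29705452]
```

View pics/c1.png

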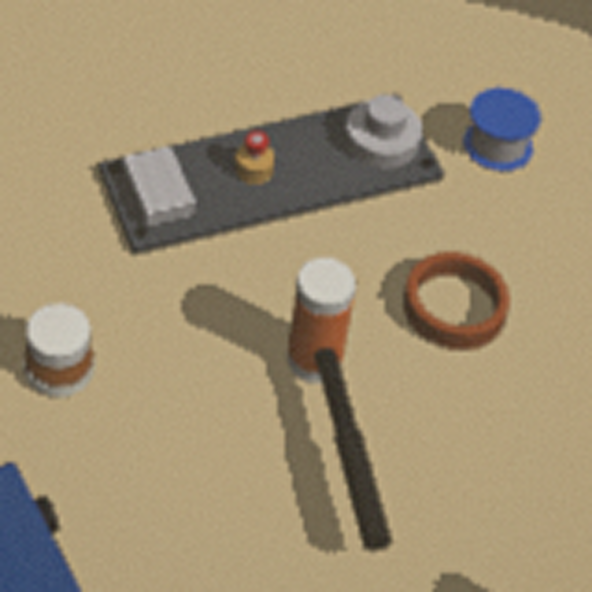

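View pics/side0.png

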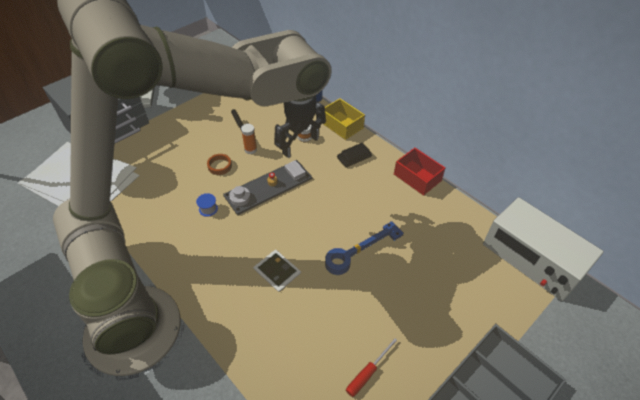

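Run:
```python
from h import *
d=load('scene0'); w=load('wrist0')
c=lambda u,v,z:np.round(at(d,290+(u+.5)/3.7-.5,205+(v+.5)/3.7-.5,z),4)[:2]
f=lambda u,v,z:np.round(at(w,u,v,z,True),4)[:2]
m=c(328,281,.095);h=c(376,538,.036);h0=c(325,355,.04)
print('mallet',m,h,h0,np.linalg.norm(h-m),np.degrees(np.arctan2(*(h-m)[::-1])))
S,P,Q=c(388,110,.05),c(257,138,.049),c(160,182,.03)
print('scene fix',S,P,Q,np.linalg.norm(Q-S),np.degrees(np.arctan2(*(Q-S)[::-1])))
S,P,Q=f(212,42,.05),f(312,55,.049),f(385,68,.03)
print('wrist fix',S,P,Q,np.linalg.norm(Q-S),np.degrees(np.arctan2(*(Q-S)[::-1])))
R,B,F=f(279,307,.03),f(322,316,.032),f(402,317,.02)
print('bracket',R,B,F,np.linalg.norm(F-R),np.linalg.norm(B-R),np.degrees(np.arctan2(*(F-R)[::-1])))
print('tape',c(457,295,.022),'jar',c(58,328,.05),'spool',c(505,115,.04),f(150,27,.04))
# lens sanity: pixel scale
for p in [(212,42),(279,307)]: print(f(p[0]+1,p[1],.03)-f(*p,.03),f(p[0],p[1]+1,.03)-f(*p,.03))
```

```text
mallet [0.5827 0.2971] [0.6345 0.4504] [0.5917 0.3175] 0.1618151105428662 71.32991249918175
scene fix [0.4297 0.1471] [0.5372 0.1268] [0.6178 0.1193] 0.19014323548314832 -8.407097270774821
wrist fix [0.4337 0.1485] [0.5401 0.128 ] [0.6195 0.1182] 0.18825442889876462 -9.262180573329568
bracket [ 0.4911 -0.1923] [ 0.5511 -0.206 ] [ 0.6713 -0.2232] 0.18283011239946229 0.06154421175057819 -9.730226067549978
tape [0.4684 0.305 ] jar [0.753  0.2214] spool [0.3425 0.1851] [0.3495 0.1814]
[ 1.2e-03 -1.0e-04] [ 0.     -0.0012]
[1.4e-03 1.0e-04] [-1.0e-04 -1.8e-03]
```

```bash
python3 -m jog '[[0,0,-0.1777,0,0,0,100],[0,0,-0.1777,0,0,0,100],[0,0,-0.1777,0,0,0,100],[0,0,-0.1777,0,0,0,100],[0,0,-0.1777,0,0,0,100],[0,0,-0.1777,0,0,0,100],[0,0,-0.1777,0,0,0,100]]' && python3 -m jog '[[0,0,0,0,0.03,0,100],[0,0,0,0,0.045,0,100],[0,0,0,0,0.045,0,100],[0,0,0,0,0.045,0,100],[0,0,0,0,0.045,0,100],[0,0,0,0,0.045,0,100],[0,0,0,-0.015,0.036,0,100],[0,0,0,0,0,0,100],[0,0,0,0,0,0,100]]'
python3 - <<'E'
from h import *
snap('wrist','w1'); s=observe(); print(s['position'],s['tool_rot'].round(3))
E
```

```text
time_s: 1.02
position: [0.5498, 0.0, 0.1964]
tool_rot: [[-0.949, 0.316, -0.001], [0.316, 0.949, 0.0], [0.001, -0.0, -1.0]]
ft_force: [-0.4, 0.2, 0.6]
grip_width: 0.0854
gripper_force: 0.0
time_s: 2.15
position: [0.6573, 0.2703, 0.1962]
tool_rot: [[-0.947, 0.321, -0.001], [0.321, 0.947, -0.0], [0.001, -0.001, -1.0]]
ft_force: [-0.4, -0.0, 0.4]
grip_width: 0.0853
gripper_force: 0.0
[0.65733258 0.26998768 0.19664706] [[-0.947  0.322 -0.   ]
 [ 0.322  0.947 -0.   ]
 [ 0.    -0.    -1.   ]]
```

View pics/w1.png

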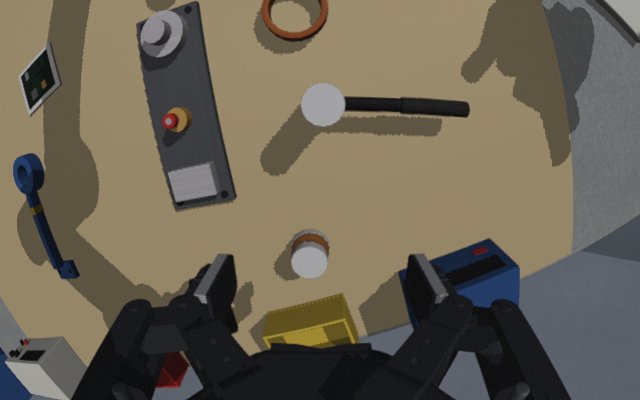

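The wrist view shows the mallet's top face at (323,104) and the handle end at (468,109). The spigot is at (157,33), the pin at (170,121) and the saddle at (193,182).

Run:
```python
from h import *
w=load('w1'); f=lambda u,v,z:np.round(at(w,u,v,z,True),4)[:2]
m,h=f(323,104,.095),f(468,109,.036)
print('mallet',m,h,np.linalg.norm(h-m),np.degrees(np.arctan2(*(h-m)[::-1])))
S,P,Q=f(157,33,.05),f(170,121,.049),f(193,182,.03)
print('fix',S,P,Q,np.linalg.norm(Q-S),np.degrees(np.arctan2(*(Q-S)[::-1])))
print('jar',f(310,261,.05),'tape',f(296,5,.022))
s=observe(); R=s['tool_rot']; v=np.r_[m,s['position'][2]]-s['position']; print('tool delta',R.T@v)
```

```text
mallet [0.5852 0.2977] [0.6378 0.458 ] 0.16870936547803148 71.83353927517518
fix [0.4383 0.1514] [0.5413 0.1314] [0.6187 0.1201] 0.18309519382004544 -9.843019459452384
jar [0.7527 0.2254] tape [0.4666 0.3065]
tool delta [7.72134005e-02 3.02860935e-03 2.37805188e-05]
```

```bash
python3 -m jog '[[0,0,0,0.038,0.0015,0,100],[0,0,0,0.038,0.0015,0,100],[0,0,0,0,0,0.035,100],[0,0,0,0,0,0.035,100],[0,0,0,0,0,0.035,100],[0,0,0,0,0,0.0315,100],[0,0,0,0,0,0,100],[0,0,0,0,0,0,0],[0,0,0,0,0,0,0]]' 60 && python3 -m jog '[[0,0,0,0,0,0,0],[0,0,0,0,0,0,0],[0,0,0,0,0,0,0],[0,0,0,0,0,0,0]]'
python3 - <<'E'
from h import *
snap('scene','s2');snap('wrist','w2'); 
a=cv2.imread('pics/s2.png')[205:365,290:450]
b=cv2.imread('pics/w2.png')
cv2.imwrite('pics/c2.png',np.hstack([cv2.resize(a,(300,300),interpolation=cv2.INTER_CUBIC),cv2.resize(b,(480,300))]))
E
```

```text
time_s: 3.32
position: [0.5873, 0.298, 0.0619]
tool_rot: [[-0.947, 0.321, 0.003], [0.321, 0.947, 0.001], [-0.002, 0.002, -1.0]]
ft_force: [0.2, -0.4, 0.7]
grip_width: 0.0518
gripper_force: 0.0
time_s: 3.82
position: [0.5876, 0.2979, 0.0621]
tool_rot: [[-0.947, 0.321, 0.003], [0.321, 0.947, 0.0], [-0.003, 0.001, -1.0]]
ft_force: [-1.6, -1.5, 9.9]
grip_width: -0.0002
gripper_force: 4.8
```

View pics/c2.png

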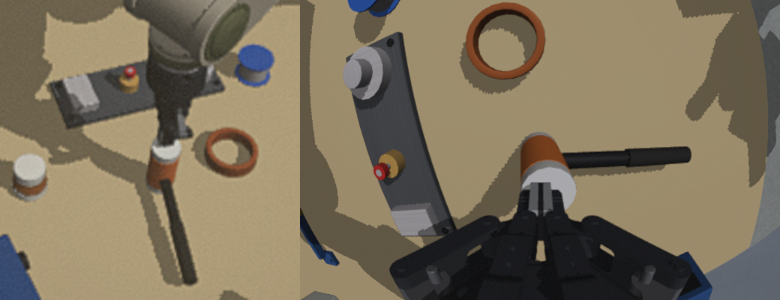

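The fingers shut on nothing: the mallet's top face is now at wrist pixel (331,253), ahead of the closed fingers. It may have been squeezed out sideways, or be leaning.

Run:
```python
from h import *
w=load('w2'); d=load('s2'); f=lambda u,v,z:np.round(at(w,u,v,z,True),4)[:2]
cc=lambda u,v:((u-300)*640/480,v*400/300)
s=observe(); print(s['position'],s['ft_force'],s['wrist_torque'],s['grip_width'],s['gripper_force'])
for n in ['w1','w2']:
    print(n,'cam',ray(load(n),320.5,197.8,True)); 
for z in (.08,.095,.11): print(z,'top',f(*cc(548,190),z))
print('hand end',f(*cc(690,155),.036),'pin',f(*cc(381,171),.049),'tape',f(*cc(505,41),.022))
R=s['tool_rot']; print('grasp->', s['position']-R[:,2]*.0187)
a=cv2.imread('pics/s2.png')[235:325,335:425]; b=cv2.imread('pics/w2.png')[150:300,240:400]
cv2.imwrite('pics/c3.png',np.hstack([cv2.resize(a,(400,400),interpolation=cv2.INTER_CUBIC),cv2.resize(b,(400,400),interpolation=cv2.INTER_CUBIC)]))
```

```text
[0.58757181 0.2978785  0.06217294] [-1.13935804 -2.08708538 10.50308227] [-0.47843758  0.22758307  0.06937313] 0.00020547286921190306 4.84625303564826
w1 cam (array([0.58073073, 0.29697484, 0.37344153]), array([ 0.2955518 , -0.10044646, -0.95003139]))
w2 cam (array([0.51021725, 0.32442534, 0.23908948]), array([ 0.29964618, -0.09982871, -0.94881315]))
0.08 top [0.5947 0.3024]
0.095 top [0.5867 0.3045]
0.11 top [0.5787 0.3065]
hand end [0.6338 0.4548] pin [0.5396 0.1341] tape [0.4701 0.3041]
grasp-> [0.58750905 0.29787605 0.08087284]
```

View pics/c3.png

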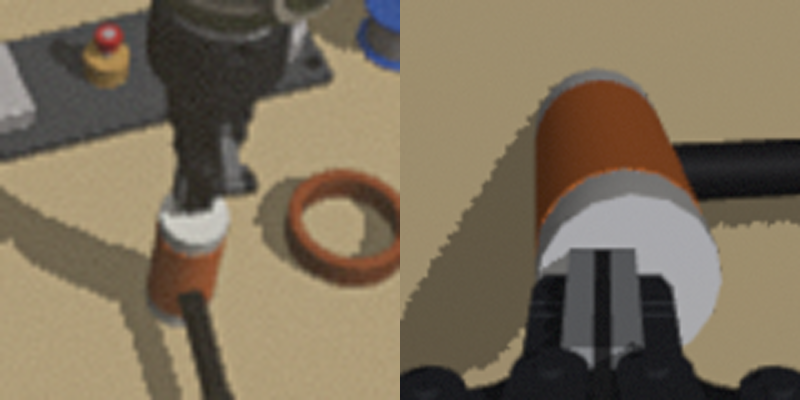

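Run:
```python
from h import *
w=load('w2'); d=load('s2')
def pf(d,P):
    R,_=cv2.Rodrigues(d['rvec']);p=R@np.array(P)+d['tvec'].ravel();K=d['mtx']
    th=np.arctan2(np.hypot(p[0],p[1]),p[2]);q=p[:2]/np.hypot(p[0],p[1])*th; return K[0,0]*q[0]+K[0,2],K[1,1]*q[1]+K[1,2]
for z in (.062,.08,.095,.11):
    P=[.5876,.2979,z]; a=proj(d,P); b=np.array(pf(w,P)); print(z,'scene crop',(a-[335,235])*4.444,'wrist crop',(b-[240,150])*[2.5,2.667]+[400,0])
# shut fingertips seen in w2 : tip corner row; head base from scene
```

```text
0.062 scene crop [180.54991195 241.38988646] wrist crop [598.84984353 219.4903509 ]
0.08 scene crop [183.39890685 222.55744868] wrist crop [598.74555508 254.35359931]
0.095 scene crop [185.81662623 206.57583011] wrist crop [598.64575206 288.55738417]
0.11 scene crop [188.27500841 190.32542219] wrist crop [598.5320982  328.59847257]
```

The two views agree that the shut fingers cross the plane of the top face about 7 mm to the -y side of its centre. I'll ease up a little with the fingers shut and watch the force.

```bash
python3 -m jog '[[0,0,0,0,0,-0.005,0],[0,0,0,0,0,-0.005,0],[0,0,0,0,0,0,0]]' 20
python3 - <<'E'
from h import *
s=observe(); print(s['wrist_torque'])
for n,k in (('scene','s3'),('wrist','w3')):
    d=snap(n,k)
    for kk in (k[0]+'2',k):
        p=load(kk)['pixels'].astype(int); r,g,b=p[...,0],p[...,1],p[...,2]
        m=((r-b>70)&(r-g>45)).astype(np.uint8); 
        nn,l,st,c=cv2.connectedComponentsWithStats(m)
        print(kk,[(st[i].tolist(),c[i].round(1).tolist()) for i in range(1,nn) if st[i][4]>60])
E
```

```text
time_s: 4.3
position: [0.5868, 0.2981, 0.0705]
tool_rot: [[-0.947, 0.321, 0.001], [0.321, 0.947, 0.0], [-0.001, 0.0, -1.0]]
ft_force: [0.9, -0.3, 1.0]
grip_width: 0.0002
gripper_force: 0.0
[-0.02531888  0.00599663  0.03463823]
s2 [([325, 122, 20, 10, 104], [334.5, 126.2]), ([192, 200, 43, 47, 1015], [212.3, 223.3]), ([400, 273, 28, 23, 133], [413.5, 284.3])]
s3 [([325, 122, 20, 10, 103], [334.5, 126.2]), ([192, 200, 43, 47, 1018], [212.4, 223.3]), ([400, 273, 28, 23, 133], [413.6, 284.4]), ([376, 289, 9, 13, 66], [379.8, 294.7])]
w2 [([222, 3, 104, 102, 2662], [274.1, 55.1]), ([304, 181, 52, 42, 1217], [326.7, 199.9]), ([98, 217, 18, 23, 232], [106.9, 227.1])]
w3 [([225, 8, 101, 98, 2474], [276.0, 57.6]), ([305, 179, 45, 46, 1064], [324.8, 196.7]), ([103, 214, 19, 23, 227], [112.4, 224.3])]
```

Run:
```python
from h import *
a=cv2.imread('pics/s3.png')[235:325,335:425]; b=cv2.imread('pics/w3.png')[140:300,240:400]
cv2.imwrite('pics/c4.png',np.hstack([cv2.resize(a,(400,400),interpolation=cv2.INTER_CUBIC),cv2.resize(b,(400,400),interpolation=cv2.INTER_CUBIC)]))
```

```text
(no output)
```

View pics/c4.png

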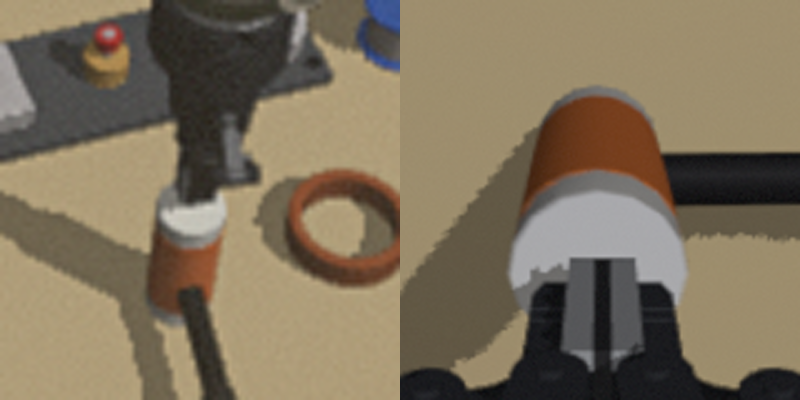

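The mallet is upright again. The tips appear at the same wrist pixel, (320,243), in both pictures and sit on top of the face. So the real fingertips are about 30 mm behind the reported TCP: the open fingers were still above the head when they closed. I'll open, check the centring and go deeper.

```bash
python3 - <<'E'
from h import *
w=load('w3'); s=observe(); m=at(w,319.2,244.8,.095,True); print(m, s['tool_rot'].T@(m-s['position']))
print('hand end?')
E
python3 -m jog '[[0,0,0,0,0,-0.02,100],[0,0,0,0,0,0,100],[0,0,0,0,0,0,100],[0,0,0,0,0,0,100],[0,0,0,0,0,0,100],[0,0,0,0,0,0,100]]' 60
```

```text
[0.58290442 0.29921834 0.095     ] [ 3.81495704e-03 -4.97935238e-05 -2.50480109e-02]
hand end?
time_s: 5.15
position: [0.5866, 0.298, 0.0899]
tool_rot: [[-0.947, 0.321, -0.0], [0.321, 0.947, -0.0], [0.0, -0.0, -1.0]]
ft_force: [0.2, 0.4, -0.2]
grip_width: 0.0852
gripper_force: 0.0
```

```bash
python3 -m jog '[[0,0,0,0.0035,0,0.015,100],[0,0,0,0,0,0.015,100],[0,0,0,0,0,0.015,100],[0,0,0,0,0,0.012,100],[0,0,0,0,0,0,100]]' && python3 -m jog '[[0,0,0,0,0,0,0],[0,0,0,0,0,0,0],[0,0,0,0,0,0,0],[0,0,0,0,0,0,0],[0,0,0,0,0,0,0],[0,0,0,0,0,0,0]]'
```

```text
time_s: 5.78
position: [0.5828, 0.299, 0.0318]
tool_rot: [[-0.947, 0.321, -0.002], [0.321, 0.947, -0.001], [0.002, -0.001, -1.0]]
ft_force: [-0.0, -0.3, 0.4]
grip_width: 0.0853
gripper_force: 0.0
time_s: 6.52
position: [0.5836, 0.299, 0.0339]
tool_rot: [[-0.947, 0.321, 0.001], [0.321, 0.947, -0.0], [-0.001, 0.0, -1.0]]
ft_force: [-2.1, -1.4, 5.9]
grip_width: 0.0387
gripper_force: 60.0
```

```bash
python3 -m jog '[[0,0,0,0,0,-0.02,0],[0,0,0,0,0,-0.035,0],[0,0,0,0,0,-0.035,0],[0,0,0,0,0,0,0]]' && python3 -m jog '[[0,0,0,-0.002,-0.029,0,0],[0,0,0,-0.002,-0.029,0,0],[0,0,0,-0.002,-0.029,0,0],[0,0,0,-0.002,-0.029,0,0],[0,0,0,-0.002,-0.029,0,0],[0,0,0,-0.003,-0.029,0,0],[0,0,0,0,0,0,0],[0,0,0,0,0,0,0]]'
python3 - <<'E'
from h import *
snap('scene','s4');snap('wrist','w4')
a=cv2.imread('pics/s4.png')[200:340,310:450]; b=cv2.imread('pics/w4.png')[60:340,180:460]
cv2.imwrite('pics/c5.png',np.hstack([cv2.resize(a,(400,400),interpolation=cv2.INTER_CUBIC),cv2.resize(b,(400,400),interpolation=cv2.INTER_CUBIC)]))
E
```

```text
time_s: 7.02
position: [0.5842, 0.2996, 0.125]
tool_rot: [[-0.947, 0.321, 0.004], [0.321, 0.947, 0.001], [-0.003, 0.003, -1.0]]
ft_force: [-0.0, 0.5, -3.8]
grip_width: 0.0386
gripper_force: 61.0
time_s: 8.02
position: [0.5393, 0.1306, 0.1219]
tool_rot: [[-0.947, 0.321, -0.002], [0.321, 0.947, 0.0], [0.002, -0.0, -1.0]]
ft_force: [-0.6, -0.0, -3.8]
grip_width: 0.0386
gripper_force: 61.3
```

View pics/c5.png

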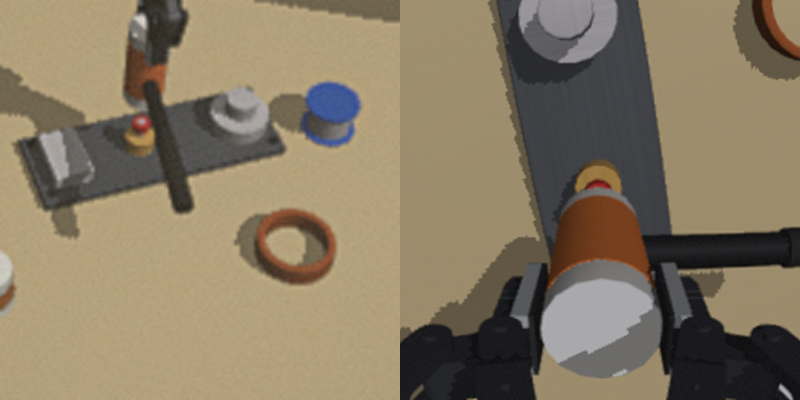

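Run:
```python
from h import *
d=load('s4');w=load('w4')
print('scene pin',at(d,359.35,242.2,.049),'spig',at(d,394,235,.05), 'proj tcp', proj(d,[.5393,.1306,.049]))
p=w['pixels'].astype(int); 
for k in ('w0','w1','w3','w4','s0','s4'):
    d=load({'w0':'wrist0','s0':'scene0'}.get(k,k)); p=d['pixels'].astype(int); r,g,b=p[...,0],p[...,1],p[...,2]
    m=((r>130)&(g<90)&(b<90)&(abs(g-b)<35)).astype(np.uint8); n,l,st,c=cv2.connectedComponentsWithStats(m)
    for i in range(1,n):
        if 15<st[i][4]<900:
            q=at(d,*c[i],.047,k[0]=='w')
            if np.hypot(q[0]-.54,q[1]-.13)<.05: print(k,st[i][4],c[i],q)
```

```text
scene pin [0.53705901 0.12804128 0.049     ] spig [0.43239369 0.14862372 0.05      ] proj tcp [359.11969402 243.05471106]
w0 150 [311.64  53.38] [0.53965991 0.13000394 0.047     ]
w1 97 [168.54639175 120.41237113] [0.53963469 0.12887573 0.047     ]
w3 152 [110.96052632 226.67763158] [0.54009795 0.12825599 0.047     ]
w4 26 [318.84615385 189.84615385] [0.53412865 0.13176943 0.047     ]
```

```bash
python3 -m jog '[[0,0,0,0,0,0.015,0],[0,0,0,0,0,0.015,0],[0,0,0,0,0,0.006,0],[0,0,0,0,0,0.005,0],[0,0,0,0,0,0.005,0],[0,0,0,0,0,0.005,0],[0,0,0,0,0,0,0]]' && python3 -m jog '[[0,0,0,0,0,0.003,0],[0,0,0,0,0,0.003,0],[0,0,0,0,0,0,0],[0,0,0,0,0,0,0]]'
```

```text
time_s: 9.0
position: [0.5397, 0.1302, 0.0719]
tool_rot: [[-0.947, 0.321, -0.0], [0.321, 0.947, 0.0], [0.0, 0.0, -1.0]]
ft_force: [-0.8, -0.2, -2.1]
grip_width: 0.0384
gripper_force: 61.8
time_s: 9.5
position: [0.5398, 0.1302, 0.0661]
tool_rot: [[-0.947, 0.321, 0.0], [0.321, 0.947, 0.0], [-0.0, 0.0, -1.0]]
ft_force: [-0.8, -1.1, 2.6]
grip_width: 0.0383
gripper_force: 62.3
```

```bash
python3 -m jog '[[0,0,0,0,0,0.002,0],[0,0,0,0,0,0,0],[0,0,0,0,0,0,0]]' && python3 -m jog '[[0,0,0,0,0,0.002,0],[0,0,0,0,0,0,0],[0,0,0,0,0,0,0]]'
```

```text
time_s: 9.88
position: [0.5407, 0.13, 0.0659]
tool_rot: [[-0.947, 0.321, 0.003], [0.321, 0.947, -0.0], [-0.003, 0.001, -1.0]]
ft_force: [-3.5, -1.2, 16.7]
grip_width: 0.0381
gripper_force: 63.9
time_s: 10.25
position: [0.5416, 0.1298, 0.0657]
tool_rot: [[-0.947, 0.321, 0.006], [0.321, 0.947, -0.001], [-0.006, 0.001, -1.0]]
ft_force: [-6.0, -2.4, 29.4]
grip_width: 0.0389
gripper_force: 65.4
```

```bash
python3 -m jog '[[0,0,0,0,0,-0.02,0],[0,0,0,0,0,-0.02,0],[0,0,0,0,0,-0.02,0],[0,0,0,0,0,0,0]]' && python3 -m jog '[[0,0,0,0.002,0.029,0,0],[0,0,0,0.002,0.029,0,0],[0,0,0,0.002,0.029,0,0],[0,0,0,0.002,0.029,0,0],[0,0,0,0.002,0.029,0,0],[0,0,0,0.003,0.029,0,0],[0,0,0,0,0,0,0],[0,0,0,0,0,0,0]]' && python3 -m jog '[[0,0,0,0,0,0.03,0],[0,0,0,0,0,0.03,0],[0,0,0,0,0,0.015,0],[0,0,0,0,0,0.005,0],[0,0,0,0,0,0.003,0],[0,0,0,0,0,0,0],[0,0,0,0,0,0,0]]'
```

```text
time_s: 10.75
position: [0.5402, 0.1303, 0.1225]
tool_rot: [[-0.947, 0.321, 0.002], [0.321, 0.947, 0.0], [-0.002, 0.001, -1.0]]
ft_force: [0.7, 0.1, -4.1]
grip_width: 0.0386
gripper_force: 61.7
time_s: 11.75
position: [0.5828, 0.2986, 0.1207]
tool_rot: [[-0.947, 0.321, -0.002], [0.321, 0.947, -0.001], [0.002, -0.002, -1.0]]
ft_force: [0.4, 0.5, -3.2]
grip_width: 0.0386
gripper_force: 61.9
time_s: 12.62
position: [0.5836, 0.2992, 0.0398]
tool_rot: [[-0.947, 0.321, 0.001], [0.321, 0.947, 0.0], [-0.001, 0.001, -1.0]]
ft_force: [0.5, 0.2, -3.5]
grip_width: 0.0385
gripper_force: 61.8
```

```bash
python3 -m jog '[[0,0,0,0,0,0.003,0],[0,0,0,0,0,0.002,0],[0,0,0,0,0,0,0],[0,0,0,0,0,0,0]]' && python3 -m jog '[[0,0,0,0,0,0.0015,0],[0,0,0,0,0,0,0],[0,0,0,0,0,0,0]]'
```

```text
time_s: 13.12
position: [0.5833, 0.2991, 0.0341]
tool_rot: [[-0.947, 0.321, -0.0], [0.321, 0.947, -0.0], [0.0, -0.0, -1.0]]
ft_force: [-0.7, 0.4, -2.9]
grip_width: 0.0386
gripper_force: 62.0
time_s: 13.5
position: [0.5837, 0.2991, 0.0339]
tool_rot: [[-0.947, 0.321, 0.002], [0.321, 0.947, 0.0], [-0.001, 0.001, -1.0]]
ft_force: [-2.7, -2.4, 4.3]
grip_width: 0.0386
gripper_force: 62.9
```

```bash
python3 -m jog '[[0,0,0,0,0,0,100],[0,0,0,0,0,0,100],[0,0,0,0,0,0,100],[0,0,0,0,0,0,100],[0,0,0,0,0,-0.015,100],[0,0,0,0,0,-0.03,100],[0,0,0,0,0,-0.04,100],[0,0,0,0,0,-0.05,100],[0,0,0,0,0,-0.05,100],[0,0,0,0,0,0,100]]' 40
python3 - <<'E'
from h import *
w=snap('wrist','w5'); p=w['pixels'].astype(int); r,g,b=p[...,0],p[...,1],p[...,2]
m=((p.min(2)>140)&(p.max(2)-p.min(2)<25)).astype(np.uint8); n,l,st,c=cv2.connectedComponentsWithStats(m)
print([(st[i].tolist(),c[i].round(1).tolist(),at(w,*c[i],.095,True)) for i in range(1,n) if 300<st[i][4]<4000])
print(observe()['position'])
E
```

```text
time_s: 14.75
position: [0.5846, 0.2997, 0.2234]
tool_rot: [[-0.947, 0.321, 0.009], [0.321, 0.947, 0.003], [-0.008, 0.006, -1.0]]
ft_force: [0.0, 0.4, -0.7]
grip_width: 0.0851
gripper_force: 0.0
[([564, 0, 76, 79, 3556], [609.2, 27.3], array([0.49773092, 0.74990157, 0.095     ])), ([299, 162, 38, 36, 1068], [317.2, 179.3], array([0.58459396, 0.29760626, 0.095     ])), ([292, 287, 30, 24, 578], [306.7, 298.3], array([0.72135309, 0.23715044, 0.095     ])), ([23, 375, 49, 25, 723], [48.7, 387.8], array([ 0.88257949, -0.57803206,  0.095     ]))]
[0.58372237 0.29934198 0.22027989]
```

```bash
python3 -m jog '[[0,0,0,-0.007,-0.025,0,100],[0,0,0,-0.013,-0.048,0,100],[0,0,0,-0.014,-0.053,0,100],[0,0,0,-0.014,-0.053,0,100],[0,0,0,-0.014,-0.053,0,100],[0,0,0,-0.014,-0.053,0,100],[0,0,0,-0.014,-0.053,0,100],[0,0,0,-0.014,-0.053,0,100],[0,0,0,-0.0135,-0.052,0,100],[0,0,0,-0.013,-0.045,0,100]]' && python3 -m jog '[[0,0,-0.08,0,0,0,100],[0,0,-0.077,0,0,0,100],[0,0,0,0,0,0,100],[0,0,0,0,0,0,100]]'
python3 - <<'E'
from h import *
snap('wrist','w6'); s=observe(); print(s['position'],s['tool_rot'].round(3))
b=cv2.imread('pics/w6.png')[0:320,130:510]
cv2.imwrite('pics/c6.png',cv2.resize(b,None,fx=1.85,fy=1.85,interpolation=cv2.INTER_CUBIC))
E
```

```text
time_s: 16.05
position: [0.5493, -0.2066, 0.2166]
tool_rot: [[-0.947, 0.322, -0.002], [0.322, 0.947, 0.001], [0.002, 0.0, -1.0]]
ft_force: [-0.3, -0.7, 1.2]
grip_width: 0.0857
gripper_force: 0.0
time_s: 16.55
position: [0.55, -0.2047, 0.2172]
tool_rot: [[-0.985, 0.17, -0.001], [0.17, 0.985, 0.001], [0.001, 0.0, -1.0]]
ft_force: [-0.0, 0.2, 0.5]
grip_width: 0.0851
gripper_force: 0.0
[ 0.5500842  -0.20467731  0.21733848] [[-0.985  0.17  -0.001]
 [ 0.17   0.985  0.   ]
 [ 0.001  0.    -1.   ]]
```

View pics/c6.png

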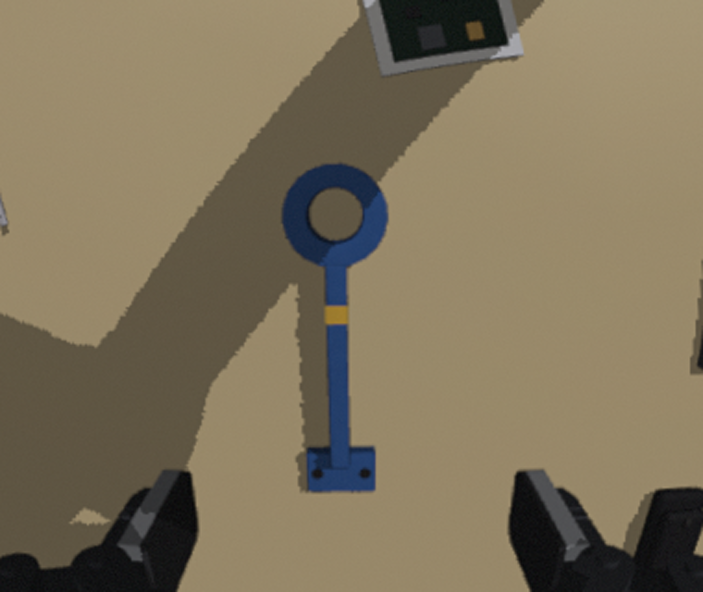

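The wrist view shows the ring at crop (335,214), the yellow band at (337,315) and the foot at (341,469), with the bar almost exactly along tool x. Next I'll compute the bracket pose and refine the fixture pose by rectifying the earlier images to the plate plane.

Run:
```python
from h import *
w=load('w6'); f=lambda u,v,z:at(w,u/1.85+130,v/1.85,z,True)
R,B,F=f(335,214,.03),f(337,315,.032),f(341,469,.014)
n=np.linalg.norm; print('R',R,'B',B,'F',F,n((F-R)[:2]),n((B-R)[:2]),'ang',np.degrees(np.arctan2(*(F-R)[1::-1])))
s=observe(); T=s['tool_rot']; print('band in tool',T.T@(B-s['position']),'tool y ang',np.degrees(np.arctan2(T[1,1],T[0,1])))
# plate orthorectification
xs=np.arange(.36,.72,.001); ys=np.arange(.02,.26,.001); X,Y=np.meshgrid(xs,ys)
for k in ('wrist0','w1','scene0','w4','w5'):
    d=load(k); Rm,_=cv2.Rodrigues(d['rvec']); P=np.stack([X,Y,np.full_like(X,.012)],-1)@Rm.T+d['tvec'].ravel(); K=d['mtx']
    if k[0]=='w':
        r=np.hypot(P[...,0],P[...,1]); th=np.arctan2(r,P[...,2]); q=P[...,:2]/r[...,None]*th[...,None]
    else: q=P[...,:2]/P[...,2:]
    im=cv2.remap(d['pixels'],(q[...,0]*K[0,0]+K[0,2]).astype(np.float32),(q[...,1]*K[1,1]+K[1,2]).astype(np.float32),cv2.INTER_LINEAR).astype(int)
    m=((im.max(2)-im.min(2)<22)&(im.max(2)>5)).astype(np.uint8)
    m=cv2.morphologyEx(m,cv2.MORPH_OPEN,np.ones((5,5),np.uint8)); m=cv2.morphologyEx(m,cv2.MORPH_CLOSE,np.ones((15,15),np.uint8))
    nn,l,st,c=cv2.connectedComponentsWithStats(m)
    if nn<2: continue
    i=1+np.argmax(st[1:,4]); pts=np.argwhere(l==i)[:,::-1].astype(np.float32)
    (cx,cy),sz,a=cv2.minAreaRect(pts); print(k,'centre',xs[0]+cx*.001,ys[0]+cy*.001,sz,a,st[i][4])
```

```text
R [ 0.48719495 -0.20411225  0.03      ] B [ 0.55167475 -0.21422482  0.032     ] F [ 0.67236686 -0.23353165  0.014     ] 0.1874943635405066 0.06526798098622842 ang -9.027481213790354
band in tool [-0.00330354 -0.00917862  0.1853345 ] tool y ang 80.2115707960635
wrist0 centre 0.5235507202148437 0.13119188690185546 (90.05458068847656, 263.3701477050781) 80.90972137451172 23303
w1 centre 0.5242773742675781 0.13360658264160155 (92.8111572265625, 263.17724609375) 80.9229507446289 23147
scene0 centre 0.5233591918945313 0.133596435546875 (96.33281707763672, 266.844970703125) 81.44203186035156 22899
w4 centre 0.5610402526855469 0.15887542724609374 (243.855712890625, 320.251220703125) 74.1974868774414 35071
w5 centre 0.5659723358154297 0.12219328308105469 (119.18734741210938, 349.815673828125) 74.36444091796875 27429
```

Run:
```python
from h import *
d=load('side0'); print('side',at(d,338,260,.03),at(d,392,230,.014))
def seg(k,z,fish):
    d=load(k); p=d['pixels'].astype(int); m=((p[...,0]>150)&(p[...,1]>100)&(p[...,2]<75)).astype(np.uint8)
    n,l,st,c=cv2.connectedComponentsWithStats(m)
    for i in range(1,n):
        if st[i][4]>=6:
            q=at(d,*c[i],z,fish)
            if abs(q[0]-.55)<.06 and abs(q[1]+.21)<.05: print(k,st[i][4],c[i],q)
seg('wrist0',.032,True);seg('w6',.032,True);seg('scene0',.032,False);seg('side0',.032,False)
d=snap('scene','s6');seg('s6',.032,False);d=snap('side','d6');seg('d6',.032,False)
```

```text
side [ 0.48618944 -0.21108697  0.03      ] [ 0.67298998 -0.23630975  0.014     ]
wrist0 13 [323.15384615 318.76923077] [ 0.5527779  -0.21122822  0.032     ]
w6 90 [311.5 170. ] [ 0.55121035 -0.21494923  0.032     ]
side0 7 [356.28571429 245.14285714] [ 0.55368139 -0.21184258  0.032     ]
s6 6 [304.5 178. ] [ 0.54965773 -0.21557468  0.032     ]
d6 16 [357.25   246.3125] [ 0.55286573 -0.21619346  0.032     ]
```

```bash
python3 -m jog '[[0,0,-0.014,-0.003,-0.0097,0.02,100],[0,0,0,0,0,0.04,100],[0,0,0,0,0,0.04,100],[0,0,0,0,0,0.04,100],[0,0,0,0,0,0.035,100],[0,0,0,0,0,0.02,100],[0,0,0,0,0,0.01,100],[0,0,0,0,0,0,100]]' 80 && python3 -m jog '[[0,0,0,0,0,0.01,100],[0,0,0,0,0,0.01,100],[0,0,0,0,0,0.005,100],[0,0,0,0,0,0.003,100],[0,0,0,0,0,0,100]]'
python3 - <<'E'
from h import *
w=snap('wrist','w7'); p=w['pixels'].astype(int); m=((p[...,0]>140)&(p[...,1]>95)&(p[...,2]<75)).astype(np.uint8)
n,l,st,c=cv2.connectedComponentsWithStats(m); s=observe()
for i in range(1,n):
    if st[i][4]>20: q=at(w,*c[i],.032,True); print(st[i],c[i],q,s['tool_rot'].T@(q-s['position']))
E
```

```text
time_s: 17.7
position: [0.5515, -0.2149, 0.0125]
tool_rot: [[-0.988, 0.155, -0.0], [0.155, 0.988, 0.0], [0.0, 0.0, -1.0]]
ft_force: [0.7, -0.6, 0.2]
grip_width: 0.0856
gripper_force: 0.0
time_s: 18.32
position: [0.5515, -0.215, -0.0155]
tool_rot: [[-0.988, 0.155, -0.0], [0.155, 0.988, 0.0], [0.0, 0.0, -1.0]]
ft_force: [-0.4, -0.8, 0.2]
grip_width: 0.0856
gripper_force: 0.0
[308 262  26  20 341] [323.93255132 273.4457478 ] [ 0.55250922 -0.21268178  0.032     ] [-0.00053111  0.00248384 -0.04725701]
```

```bash
python3 -m jog '[[0,0,0,0,0.002,0.004,100],[0,0,0,0,0,0,100],[0,0,0,0,0,0,0],[0,0,0,0,0,0,0],[0,0,0,0,0,0,0],[0,0,0,0,0,0,0],[0,0,0,0,0,0,0],[0,0,0,0,0,0,0],[0,0,0,0,0,0,0]]' 80 && python3 -m jog '[[0,0,0,0,0,-0.01,0],[0,0,0,0,0,-0.01,0],[0,0,0,0,0,-0.015,0],[0,0,0,0,0,-0.015,0],[0,0,0,0,0,0,0],[0,0,0,0,0,0,0],[0,0,0,0,0,0,0]]'; python3 -c "
from h import *
print(observe()['wrist_torque'])"
```

```text
time_s: 19.5
position: [0.552, -0.2133, -0.0189]
tool_rot: [[-0.988, 0.155, 0.001], [0.155, 0.988, -0.001], [-0.001, -0.001, -1.0]]
ft_force: [-0.7, -0.8, 4.9]
grip_width: 0.0117
gripper_force: 79.8
time_s: 20.38
position: [0.5515, -0.2128, 0.03]
tool_rot: [[-0.988, 0.155, -0.001], [0.155, 0.988, 0.001], [0.001, 0.0, -1.0]]
ft_force: [-0.3, 0.1, -4.9]
grip_width: 0.0118
gripper_force: 78.5
[ 0.01835797 -0.03235262  0.00388689]
```

```bash
python3 -m jog '[[0,0,0,0,0,-0.015,0],[0,0,0,0,0,-0.02,0],[0,0,0,0,0,-0.02,0],[0,0,0,0,0,-0.011,0],[0,0,0,0,0,0,0]]' && python3 -m jog '[[0,0,0,0.004,0.012,0,0],[0,0,0,0.007,0.022,0,0],[0,0,0,0.01,0.03,0,0],[0,0,0,0.01,0.03,0,0],[0,0,0,0.01,0.03,0,0],[0,0,0,0.01,0.03,0,0],[0,0,0,0.01,0.03,0,0],[0,0,0,0.01,0.03,0,0],[0,0,0,0.01,0.03,0,0],[0,0,0,0.01,0.03,0,0]]' && python3 -m jog '[[0,0,0,0.009,0.027,0,0],[0,0,0,0.007,0.021,0,0],[0,0,0,0.0043,0.0142,0,0],[0,0,0,0,0,0,0],[0,0,0,0,0,0,0],[0,0,0,0,0,0,0],[0,0,0,0,0,0,0]]'
python3 - <<'E'
from h import *
w=snap('wrist','w8'); snap('scene','s8'); snap('side','d8'); s=observe(); print(s['position'],s['wrist_torque'])
p=w['pixels'].astype(int)
m=((p[...,0]>140)&(p[...,1]>95)&(p[...,2]<75)).astype(np.uint8)
n,l,st,c=cv2.connectedComponentsWithStats(m)
for i in range(1,n):
    if st[i][4]>20: q=at(w,*c[i],s['position'][2]+.019+.032,True); print('y',st[i],c[i],q,s['tool_rot'].T@(q-s['position']))
for k in ('w8','s8','d8'):
    d=load(k);p=d['pixels'].astype(int); m=((p[...,2]-p[...,0]>35)&(p[...,2]-p[...,1]>15)).astype(np.uint8); n,l,st,c=cv2.connectedComponentsWithStats(m)
    for i in range(1,n):
        if st[i][4]>40: print(k,st[i].tolist(),c[i].round(1).tolist())
E
```

```text
time_s: 21.0
position: [0.5521, -0.2132, 0.0975]
tool_rot: [[-0.988, 0.155, 0.001], [0.155, 0.988, -0.001], [-0.001, -0.001, -1.0]]
ft_force: [-0.1, -0.4, -5.7]
grip_width: 0.012
gripper_force: 78.6
time_s: 22.25
position: [0.503, 0.0741, 0.0964]
tool_rot: [[-0.988, 0.154, -0.001], [0.154, 0.988, 0.0], [0.001, 0.0, -1.0]]
ft_force: [0.3, 0.1, -5.2]
grip_width: 0.0119
gripper_force: 78.5
time_s: 23.12
position: [0.4942, 0.1359, 0.0966]
tool_rot: [[-0.988, 0.156, -0.0], [0.156, 0.988, -0.0], [0.0, -0.0, -1.0]]
ft_force: [0.6, 0.4, -4.9]
grip_width: 0.0123
gripper_force: 78.6
[0.49412174 0.13617156 0.09660018] [ 0.00538314  0.04232083 -0.00856155]
y [309 266  12   5  43] [313.53488372 267.44186047] [0.4888825  0.13419198 0.14760018] [ 0.00486862 -0.00277211 -0.05099981]
w8 [316, 0, 73, 46, 2671] [350.9, 18.9]
w8 [243, 60, 156, 205, 15525] [319.7, 147.2]
w8 [308, 287, 25, 61, 1405] [320.3, 316.1]
w8 [520, 356, 56, 44, 894] [549.4, 378.8]
s8 [0, 0, 133, 118, 12249] [60.9, 53.7]
s8 [363, 0, 80, 40, 2551] [401.1, 16.3]
s8 [557, 120, 29, 42, 749] [568.1, 141.1]
s8 [389, 203, 22, 22, 201] [400.9, 212.7]
s8 [339, 218, 20, 8, 77] [348.7, 221.9]
s8 [327, 224, 15, 15, 126] [333.8, 231.0]
s8 [417, 229, 19, 14, 203] [426.2, 235.4]
s8 [416, 241, 18, 10, 45] [425.0, 247.3]
s8 [255, 331, 66, 69, 2928] [288.5, 368.0]
d8 [275, 62, 47, 32, 781] [297.3, 76.7]
d8 [271, 139, 31, 13, 135] [288.6, 145.0]
d8 [222, 158, 30, 18, 259] [234.7, 166.6]
d8 [196, 194, 20, 22, 255] [205.3, 202.3]
```

```bash
cat > chk.py <<'E'
from h import *
def tri(a,b):
    A=np.zeros((3,3));v=np.zeros(3)
    for o,r in (a,b):
        r=r/np.linalg.norm(r);M=np.eye(3)-np.outer(r,r);A+=M;v+=M@o
    return np.linalg.solve(A,v)
w,s,d=load('w8'),load('s8'),load('d8')
print('foot tri',tri(ray(s,334,231.5),ray(d,288.6,145)))
print('ring scene',at(s,400,213.5,.13),'side',at(d,236.5,166.5,.13))
def pf(d,P):
    R,_=cv2.Rodrigues(d['rvec']);p=P@R.T+d['tvec'].ravel();K=d['mtx'];r=np.hypot(p[:,0],p[:,1]);th=np.arctan2(r,p[:,2])
    return np.c_[K[0,0]*p[:,0]/r*th+K[0,2],K[1,1]*p[:,1]/r*th+K[1,2]]
# fit ring centre: bbox left/right/top of the ring in the wrist image, height by grasp (free)
from scipy.optimize import least_squares
a=np.linspace(0,2*np.pi,200)
def bb(c,z0):
    P=np.concatenate([np.c_[c[0]+.034*np.cos(a),c[1]+.034*np.sin(a),np.full(200,z)] for z in (z0,z0+.03)]); q=pf(w,P); return np.array([q[:,0].min(),q[:,0].max(),q[:,1].min()])
r=least_squares(lambda v:bb(v[:2],v[2])-[243,398.5,60],[.43,.147,.1155],diff_step=1e-3); print('ring (x,y,underside z)',r.x,r.fun)
E
python3 chk.py
```

```text
foot tri [0.61504275 0.12342302 0.12476607]
ring scene [0.42103229 0.14487629 0.13      ] side [0.44601401 0.15355994 0.13      ]
ring (x,y,underside z) [0.43107716 0.14672436 0.11134021] [-8.98126018e-11  9.53832568e-11 -6.01403372e-11]
```

```bash
cat >> chk.py <<'E'
w=load('w7');p=w['pixels'].astype(int); m=((p[...,2]-p[...,0]>35)&(p[...,2]-p[...,1]>15)).astype(np.uint8); n,l,st,c=cv2.connectedComponentsWithStats(m)
print([x.tolist() for x in st[1:] if x[4]>300])
i=[j for j in range(1,n) if st[j][4]>300 and 200<st[j][0]<270 and st[j][1]>40][0]
t=st[i]; r=least_squares(lambda v:bb(v[:2],v[2])-[t[0],t[0]+t[2]-.5,t[1]],[.487,-.204,0.],diff_step=1e-3); print('w7 ring',r.x)
# mallet and bystander shift: fixed scene view, before vs now
A,B=load('scene0')['pixels'].astype(int),load('s8')['pixels'].astype(int)
for nm,P in dict(mallet=[.584,.298,.05],tape=[.468,.305,.02],jar=[.753,.222,.03],spool=[.346,.183,.03]).items():
    u,v=proj(s,P).astype(int); print(nm,np.abs(A-B)[v-12:v+13,u-12:u+13].mean().round(1))
E
python3 chk.py
```

```text
foot tri [0.61504275 0.12342302 0.12476607]
ring scene [0.42103229 0.14487629 0.13      ] side [0.44601401 0.15355994 0.13      ]
ring (x,y,underside z) [0.43107716 0.14672436 0.11134021] [-8.98126018e-11  9.53832568e-11 -6.01403372e-11]
[[244, 62, 151, 199, 13513], [306, 283, 27, 65, 1520]]
w7 ring [ 0.48859187 -0.20498051 -0.00535556]
mallet 2.4
tape 2.2
jar 2.1
spool 2.3
```

The ring-height fit was biased by -5 mm while the bracket lay on the bench. With that removed, the bracket is level at about 0.116 m, 65 mm above the spigot, with its ring about 1 mm off the spigot's axis. The mallet, tape, jar and spool haven't moved in the scene view. I'll hand it in.

```bash
python3 -c "
from h import *
s=observe(); print(s['time_s'],s['qvel'].round(2),s['gripper_force'],s['position']); print(job.close_job())"
```

```text
23.275 [ 0.18 -0.01  0.02  0.07  0.   -0.01] 78.59892010688782 [0.49412174 0.13617156 0.09660018]
the job is handed in; nothing more can be done
None
```

I drove the pin down to its stop with the mallet, stood the mallet back upright and let go, and handed in at 23.3 s holding the bracket level about 65 mm above the spigot, ring within about 1 mm of its axis (foot 0–7 mm off the saddle's centre, depending on the estimate); the hand-in returned no verdict, and the first grasp missed because the fingertips sit about 30 mm behind the reported TCP.

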